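# Sort the stray hyacinth bulb out of the tulip crate

## Task

One purple hyacinth bulb has got into the black crate of bulbs on the potting bench. Pick it out and stand it upright, pointed end up, on the bottom of the terracotta pan; put it down gently, do not drop it, and leave the pan standing on the bench.

Things in the scene. Friction and masses are not known exactly. Their poses are not given: they have to be found in the camera images.
- hyacinth_mid (a point): The hyacinth, the only purple bulb: rigid, round, 50 mm wide, 62 mm tall, about 60 g, standing on its flat root end (34 mm wide), pointed neck up. This point is on its axis half-way up, 31 mm above its underside, z up along the axis; the side is vertical from 9 mm below to 5 mm above it. It stands on the crate's floor, its axis at least 80 mm from other bulbs' centres and from the walls.
- crate: Shallow black plastic crate, open at the top, fixed to the bench: 300 mm (its x) by 380 mm (its y), 65 mm high, walls and floor 5 mm thick. Origin at the centre of its underside, z up. Loose bulbs stand in it in rows along its x and y, 95 to 100 mm apart: the purple one, one cream of the same size, and smaller brown ones 38 mm wide.
- clay_pan: Terracotta-coloured round pan, empty, open at the top, loose on the bench, 0.5 kg: 150 mm across the rim, 50 mm high, walls 5 mm, inner floor 6 mm above its underside and 128 mm across. Origin at the centre of its underside, z up. A grey pan of the same shape, not wanted, stands beside it, 10 mm or more away.
There are look-alikes about, which are no part of the job. Several things look just like the part that bears hyacinth_mid: the one meant starts farthest to the robot's left. What is shaped like the clay_pan but yellow is not meant.

How it is judged:
By the outcome, as a careful person would: the job done as asked, in the order asked, and still so for the second after the job is handed in, with the robot touching nothing.
It also fails if it takes over 35 s, if anything falls off the work surface, if the arm or the gripper's body presses on something with over 40 N, if the wrist force passes 120 N, or if a joint passes its speed limit or range.

## Robot

A 6-joint arm with a two-finger parallel gripper is mounted at the origin on the work surface. World frame = base frame: x ahead of the robot, y to its left, z up, the work surface at z = 0. Lengths are in m, angles in rad, forces in N, time in s.
With the tool pointing down it reaches from about 0.275 to 0.725 m from the base axis. Payload 15.9 kg.
Tool frame: the origin (TCP) lies midway between the tips of the shut fingers; the grasp point (between the pads) lies 19 mm behind it (r.tcp_to_grasp is the distance from the TCP to the grasp point, in m); z points along the fingers, x is the direction in which the jaws open and shut, and the axes are right-handed (so a half turn about z gives the same grasp; the last joint's range is limited). The gripper opens to 85 mm and grips with 20 to 120 N. Pads are 22 mm wide; open, the fingers measure 114 mm over their backs; the gripper's body (76 mm by 85 mm) begins 54 mm behind the grasp point. The pads swing forward as they close: fully open they stand 13 mm farther back than shut.
Start: joints at [-1.215, 0.213, -0.034, 1.323, 0, 1.571], TCP at [0.174, -0.469, 0.231] pointing down, gripper open.
Joint ranges: [-2.98, 2.98], [-0.74, 1.72], [-1.14, 1.35], [-2.1, 2.04], [-1.57, 1.44], [-3.14, 3.14]. Speed limits (rad/s): [1.89, 1.89, 2.39, 2.57, 3.14, 3.14].

## Interface

Orientations are given as a unit quaternion [x, y, z, w].
In Python, from bench import r, imaging, close_job gives the robot as it stands.
- The arm moves only by the tool jog_arm, never from a script. Its argument "plan" is a list that holds one entry, the list of rows, each a list of 6 numbers: the shift along the tool's x, y, z in cm, then the turn, a rotation vector about the tool's x, y, z in degrees. In form: [[[dx, dy, dz, ax, ay, az], ...]]. A call has 1 to 5 rows; each row is the pose to reach, as a shift and turn from the pose commanded when the call began, along the tool's axes at that moment; what a row does not reach only later rows make up. A row lasts 1/10 s, in which the tool goes at most 50 mm and 8.59 degrees, less where a joint would pass 70% of its speed; a pose out of reach is approached as far as the arm can. A call with a gripper value outside its range is refused whole. "gripper" is the opening, from 0 (shut) to 1 (fully open), set as the call begins (left out, the last holds). The fingers move at their own pace and stop on an object; "newtons" is the grip in N (left out, the last holds). Time passes only in rows, so rows that repeat a pose let the fingers close. It gives the time, the measured TCP pose, the force and the opening at its end, in the units of the state.
- r.get_state(): the state, without advancing time (a new reading comes with each control period).
- imaging.capture(name): name is "scene" or "top"; returns a dict with "pixels" (480x640x3 uint8, red, green, blue), "K" (3x3 intrinsics, pixels), "rvec" (rotation vector, rad) and "tvec" (3), from world to camera coordinates, as OpenCV has them. Camera axes: x right, y down, z forward; pixel columns grow to the right and rows downward; lengths in m; the calibration is good to about 2 mm. A picture is of the moment at which its call begins. There is no depth.
- close_job(): hands the job in, once; it reports no verdict.
The state is a dict: "t": time; "joint_positions": joint angles; "dq": joint speeds; "joint_efforts": joint torques, N m; "position": TCP position; "ee_rot": TCP orientation; "wrist_force": force on the tool from outside, world axes, zero at the start; "moment": the same for the moment, N m; "grip_width": opening from 0.0 (shut) to 1.0 (fully open).
Only numpy, scipy, OpenCV 4.12 (cv2) and the standard library are available. Lean on these libraries where they do the work, as an engineer would, in place of code of your own. Each camera call takes 0.05 s, during which the arm holds its last target. There are 200 camera calls.

## Working session

There is one attempt and no reset: what is moved stays moved. The work goes in short steps, Python scripts to look and compute and a tool call to move; the robot and the scene stay as the last step left them, time stands still between calls to the robot, and variables do not carry over. Pictures are saved under pics/ and viewed, about 8 in all and at most 12, crops included, and the job is handed in when it is done.

Besides the shell and the picture viewer there is one more tool, called after "Request:" in YAML: its name, and indented under it one key for each argument. jog_arm: Moves the arm, as the interface text tells. Its arguments: {"type":"object","properties":{"plan":{"type":"array","items":{"type":"array","items":{"type":"array","items":{"type":"number"}}}},"gripper":{"type":"number"},"newtons":{"type":"number"}},"required":["plan"]}

```bash
mkdir -p pics
python3 - <<'E'
from bench import r, imaging
import cv2
for n in("scene","top"):
    c=imaging.capture(n); cv2.imwrite(f"pics/{n}0.png",c["pixels"][:,:,::-1]); print(n,c["K"],c["rvec"],c["tvec"])
print(r.get_state(), r.tcp_to_grasp)
E
```

```text
scene [[444.46797593   0.         320.43457236]
 [  0.         444.46797593 233.5067829 ]
 [  0.           0.           1.        ]] [ 1.95482239  1.81099392 -0.52752532] [-0.04072692 -0.33824156  1.11706489]
top [[573.83649533   0.         323.40742472]
 [  0.         573.83649533 240.16232302]
 [  0.           0.           1.        ]] [ 2.17417582 -2.1199055   0.1441952 ] [-0.03566446  0.48343685  1.21592162]
{'t': 0.1, 'joint_positions': array([-1.21498459e+00,  2.13286312e-01, -3.49787794e-02,  1.32348527e+00,
        7.36696207e-06,  1.57081551e+00]), 'dq': array([ 0.00147475, -0.00132817,  0.00080185,  0.00087263,  0.0007274 ,
       -0.00114704]), 'joint_efforts': array([-8.69196210e-04, -6.87250257e+01,  4.87803125e+01,  1.22669467e-02,
       -1.52587694e-05, -6.76858463e-07]), 'position': array([ 0.17407518, -0.4684049 ,  0.23088293]), 'ee_rot': array([ 8.21076450e-01, -5.70818040e-01, -3.89571340e-04, -2.75307709e-04]), 'wrist_force': array([-1.4862276 ,  0.2289958 ,  0.72691048]), 'moment': array([-0.00301764, -0.01058291, -0.05307808]), 'grip_width': 1.0026610689638282} 0.0187
```

View pics/scene0.png

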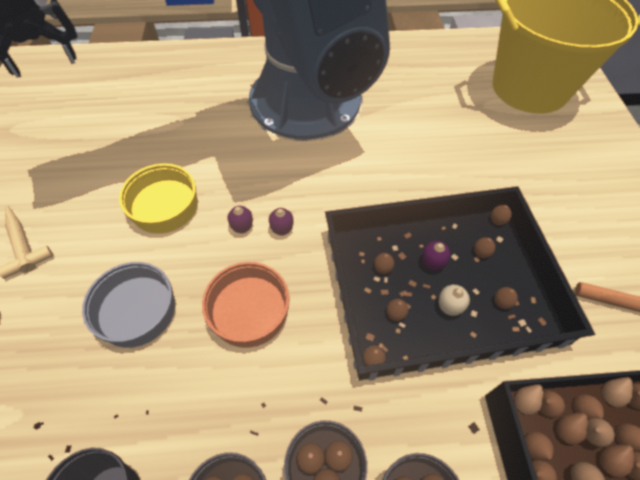

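View pics/top0.png

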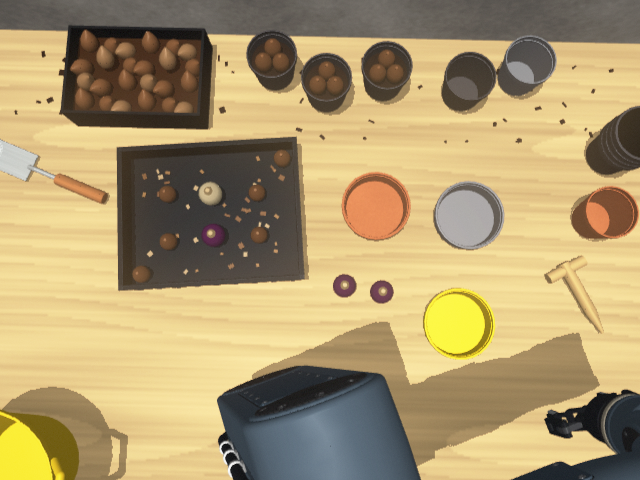

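The two views show the purple bulb inside the crate at top (213,235) and scene (436,256). It's the leftmost purple one, since the other two lie on the bench. The terracotta pan is at top (376,206) and scene (246,303), with the grey pan beside it and the yellow one apart. Next I'll measure positions.

```bash
cat > h.py <<'E'
import numpy as np, cv2
from bench import r, imaging
from scipy.spatial.transform import Rotation as R
def cap(n,save=None):
    c=imaging.capture(n)
    if save: cv2.imwrite(f"pics/{save}.png",c["pixels"][:,:,::-1])
    return c
def ray(c,uv):
    M=cv2.Rodrigues(np.array(c["rvec"],float))[0]
    o=-M.T@np.ravel(c["tvec"]); d=M.T@np.linalg.inv(c["K"])@np.array([*uv,1.]); return o,d
def onz(c,uv,z):
    o,d=ray(c,uv); return o+d*(z-o[2])/d[2]
def tri(c1,u1,c2,u2):
    (o1,d1),(o2,d2)=ray(c1,u1),ray(c2,u2)
    s=np.linalg.lstsq(np.c_[d1,-d2],o2-o1,rcond=None)[0]
    a,b=o1+s[0]*d1,o2+s[1]*d2; return (a+b)/2,np.linalg.norm(a-b)
def blobs(m,amin):
    n,l,s,ce=cv2.connectedComponentsWithStats(m.astype(np.uint8))
    return [(ce[i].round(1),s[i]) for i in range(1,n) if s[i,4]>=amin]
def hsv(c): return cv2.cvtColor(c["pixels"],cv2.COLOR_RGB2HSV).astype(int)
E
python3 - <<'E'
from h import *
C={n:cap(n) for n in("scene","top")}
for n,c in C.items():
    H,S,V=np.moveaxis(hsv(c),2,0)
    print(n,"purple")
    for ce,s in blobs((H>140)&(H<176)&(S>60)&(V>30),60): print(ce,s,onz(c,ce,.036).round(4))
    print("terra")
    for ce,s in blobs((H<12)&(S>120)&(V>150),900): print(ce,s,onz(c,ce,.03).round(4))
    m=((H<15)&(S>90)&(V>45)&(V<160))
    print("brown")
    for ce,s in blobs(m,80):
        if 80<s[4]<700: print(ce,s,onz(c,ce,.024).round(3))
c=C["top"]
print("crate corners",[onz(c,p,.065).round(3) for p in((118,148),(297,138),(306,278),(119,289))])
E
```

```text
scene purple
[240.1 219.1] [229 207  22  22 318] [ 0.383  -0.1477  0.036 ]
[280.8 221.4] [270 210  22  22 320] [ 0.3943 -0.0683  0.036 ]
[435.2 256. ] [422 240  29  30 587] [0.4938 0.2166 0.036 ]
terra
[246.1 305.6] [ 203  262   86   80 4555] [ 0.5649 -0.1346  0.03  ]
brown
[254.8  18.9] [246   0  19  36 452] [-0.318 -0.121  0.024]
[501.2 214.1] [491 204  21  21 344] [0.401 0.376 0.024]
[484.5 247.2] [475 238  20  20 327] [0.475 0.32  0.024]
[383.9 262.7] [375 253  19  21 317] [0.494 0.121 0.024]
[604.6 299.4] [575 283  65  29 387] [0.598 0.505 0.024]
[506.3 297.7] [495 287  24  22 397] [0.582 0.329 0.024]
[397.5 309.3] [387 299  24  22 373] [0.589 0.131 0.024]
[256.2 338.3] [216 315  71  33 397] [ 0.623 -0.118  0.024]
[374.5 354.5] [363 343  25  22 374] [0.666 0.078 0.024]
[242.6 476.9] [232 474  22   6  99] [ 0.829 -0.137  0.024]
[432.1 477. ] [422 474  21   6  93] [0.851 0.136 0.024]
top purple
[213.2 235.2] [201 224  25  23 378] [0.4887 0.2167 0.036 ]
[343.4 285.7] [333 275  22  21 259] [ 0.3861 -0.0689  0.036 ]
[381.1 291.7] [371 282  21  20 255] [ 0.3753 -0.15    0.036 ]
terra
[374.9 207.6] [ 342  173   68   67 3136] [ 0.5599 -0.1348  0.03  ]
brown
[384.4  65.9] [366  49  37  32 682] [ 0.892 -0.153  0.024]
[280.8 157.4] [274 150  16  16 175] [0.67  0.077 0.024]
[381.1 191.5] [344 175  64  57 444] [ 0.598 -0.149  0.024]
[256.3 192.4] [248 185  17  16 206] [0.589 0.128 0.024]
[166.5 193.6] [157 186  19  17 240] [0.581 0.328 0.024]
[583.5 221.4] [572 192  36  47 573] [ 0.542 -0.595  0.024]
[258.5 234.6] [251 227  17  16 209] [0.494 0.12  0.024]
[168. 241.] [160 233  17  17 225] [0.475 0.318 0.024]
[140.2 273.5] [133 266  16  17 186] [0.402 0.374 0.024]
crate corners [array([0.671, 0.428, 0.065]), array([0.703, 0.04 , 0.065]), array([0.399, 0.011, 0.065]), array([0.366, 0.403, 0.065])]
```

```bash
cat >> h.py <<'E'
def go(p,jaw):
    """cm shift in tool axes and deg about tool z, plus tilt fix, to TCP p, tool down, jaw x axis at world yaw jaw (deg)"""
    s=r.get_state(); Q=R.from_quat(s["ee_rot"]); T=R.from_euler("z",jaw,degrees=True)*R.from_euler("x",180,degrees=True)
    print("t",s["t"],"pos",s["position"].round(4),"q",s["joint_positions"].round(2),"F",s["wrist_force"].round(1),"g",round(s["grip_width"],3))
    print("shift",(Q.inv().apply(np.array(p)-s["position"])*100).round(2),"turn",np.degrees((Q.inv()*T).as_rotvec()).round(1))
E
python3 - <<'E'
from h import *
go([.491,.217,.2],5)
C={n:cap(n) for n in("scene","top")}
for n,c in C.items():
    H,S,V=np.moveaxis(hsv(c),2,0)
    m=((H<14)&(S>110)&(V>60)).astype(np.uint8)
    x,y=(246,303) if n=="scene" else (376,206)
    k=np.zeros_like(m);cv2.circle(k,(x,y),60,1,-1); m=cv2.morphologyEx(m*k,cv2.MORPH_OPEN,np.ones((3,3)))
    cs=cv2.findContours(m,0,1)[0]; b=max(cs,key=cv2.contourArea)
    print(n,cv2.boundingRect(b),cv2.fitEllipse(cv2.convexHull(b)))
    x0,y0,w,h=cv2.boundingRect(b)
    print("rim L,R,top",[onz(c,q,.05).round(4) for q in((x0,y0+h*.45),(x0+w,y0+h*.45),(x0+w/2,y0),(x0+w/2,y0+h))])
    m2=((H>6)&(H<14)&(S>110)&(V>150))
    # crate bulb incl. neck
    pm=((H>140)&(H<178)&(S>50)&(V>25)).astype(np.uint8)
    cs=cv2.findContours(pm,0,1)[0]
    p0=(436,256) if n=="scene" else (213,235)
    b=[q for q in cs if cv2.pointPolygonTest(q,p0,False)>=0 or abs(q.mean((0,1))-p0).max()<6]
    b=max(b,key=cv2.contourArea); print("bulb",cv2.minEnclosingCircle(b),cv2.boundingRect(b))
E
```

```text
t 0.2 pos [ 0.1741 -0.4685  0.231 ] q [-1.21  0.21 -0.03  1.32 -0.    1.57] F [ 0.6 -0.6  0.1] g 1.004
shift [-53.21 -53.58   3.14] turn [ -0.    0.  -74.6]
scene (202, 262, 87, 85) ((245.73406982421875, 303.6514587402344), (83.6380615234375, 88.0793228149414), 58.42115020751953)
rim L,R,top [array([ 0.5583, -0.2073,  0.05  ]), array([ 0.5695, -0.0586,  0.05  ]), array([ 0.4885, -0.134 ,  0.05  ]), array([ 0.6463, -0.132 ,  0.05  ])]
bulb ((435.5, 255.0), 15.53232479095459) (422, 240, 29, 31)
top (342, 172, 69, 68) ((375.6741943359375, 205.55316162109375), (67.26082611083984, 68.74220275878906), 102.71365356445312)
rim L,R,top [array([ 0.5651, -0.0617,  0.05  ]), array([ 0.5688, -0.2112,  0.05  ]), array([ 0.6351, -0.1356,  0.05  ]), array([ 0.4851, -0.1375,  0.05  ])]
bulb ((212.96478271484375, 234.93661499023438), 12.141512870788574) (201, 223, 25, 24)
```

Request:
jog_arm:
  plan:
    - [[-7, -7, 1, 0, 0, -8], [-10.5, -10.5, 1, 0, 0, -16], [-14, -14, 1, 0, 0, -24], [-17.5, -17.5, 1, 0, 0, -32], [-20, -20, 1, 0, 0, -40]]
  gripper: 0.85

```text
t: 0.8
position: [0.2783, -0.2399, 0.2215]
ee_rot: [0.967, -0.253, 0.0, 0.0]
wrist_force: [1.2, 0.3, 1.1]
grip_width: 0.852
```

```bash
python3 -c "
from h import *
go([.491,.217,.2],5)"
```

```text
t 0.8 pos [ 0.2783 -0.2399  0.2215] q [-0.71 -0.06 -0.36  1.27  0.    1.37] F [1.2 0.3 1.1] g 0.852
shift [ -3.84 -50.25   2.15] turn [  0.   -0.  -34.3]
```

Request:
jog_arm:
  plan:
    - [[-0.5, -5, 0.4, 0, 0, -7], [-1, -10, 0.8, 0, 0, -14], [-1.3, -15, 1.2, 0, 0, -21], [-1.7, -20, 1.6, 0, 0, -28], [-2, -25, 2, 0, 0, -34]]

```text
t: 1.3
position: [0.3807, -0.0207, 0.2024]
ee_rot: [0.999, 0.041, 0.0, 0.0]
wrist_force: [0.6, -0.9, 0.3]
grip_width: 0.85
```

```bash
python3 -c "
from h import *
go([.491,.217,.2],5)"
```

```text
t 1.3 pos [ 0.3807 -0.0207  0.2024] q [-0.05 -0.02 -0.37  1.22 -0.    1.43] F [ 0.6 -0.9  0.3] g 0.85
shift [ 12.93 -22.79   0.24] turn [ 0.  -0.  -0.3]
```

Request:
jog_arm:
  plan:
    - [[2.5, -4.4, 0, 0, 0, 0], [5, -8.8, 0.5, 0, 0, 0], [7.5, -13.2, 1, 0, 0, 0], [10, -17.6, 2, 0, 0, 0], [12.5, -22, 3, 0, 0, 0]]

```text
t: 1.8
position: [0.4863, 0.2036, 0.173]
ee_rot: [0.999, 0.039, 0.0, -0.0]
wrist_force: [1.4, -0.7, -0.2]
grip_width: 0.854
```

Request:
jog_arm:
  plan:
    - [[0, 0, 0, 0, 0, 0], [0, 0, 0, 0, 0, 0]]

```text
t: 2.0
position: [0.4855, 0.202, 0.1725]
ee_rot: [0.999, 0.039, -0.001, 0.0]
wrist_force: [-0.5, -0.8, -0.4]
grip_width: 0.853
```

```bash
python3 -c "
from h import *
go([.491,.217,.1],5)
c=cap('scene');x=c['pixels'][180:380,320:600,::-1]
cv2.imwrite('pics/s1.png',cv2.resize(x,None,fx=2.5,fy=2.5))"
```

```text
t 2.0 pos [0.4855 0.202  0.1725] q [ 0.39  0.28 -0.09  1.2  -0.    1.89] F [-0.5 -0.8 -0.4] g 0.853
shift [ 0.68 -1.46  7.25] turn [ 0.   0.1 -0.5]
```

View pics/s1.png

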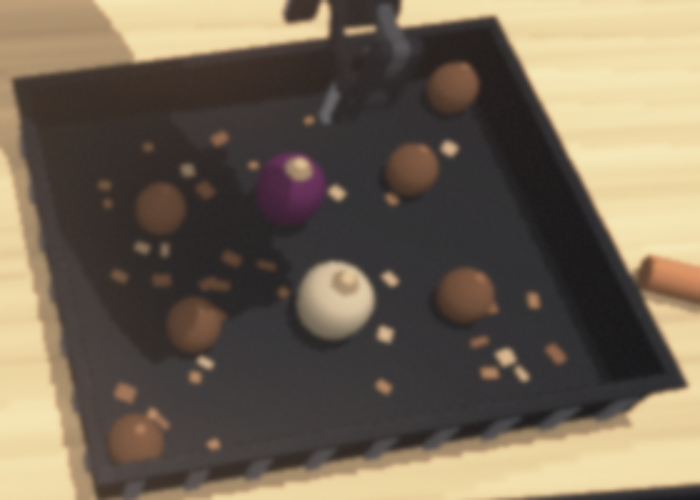

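The crop shows the purple bulb at (292,188), clear of the cream one at (335,300) and the browns. The gripper is above and behind it. I'll move over it and descend to just above the neck.

Request:
jog_arm:
  plan:
    - [[0.7, -1.5, 2, 0, 0, 0], [0.7, -1.5, 5, 0, 0, 0], [0.7, -1.5, 8, 0, 0, 0], [0.7, -1.5, 8, 0, 0, 0], [0.7, -1.5, 8, 0, 0, 0]]

```text
t: 2.55
position: [0.4916, 0.216, 0.0945]
ee_rot: [0.999, 0.038, 0.0, 0.0]
wrist_force: [0.0, -0.4, -0.8]
grip_width: 0.85
```

```bash
python3 -c "
from h import *
go([.491,.217,.013],5)
c=cap('scene');a=c['pixels'][180:330,340:540,::-1]
c=cap('top');b=c['pixels'][160:310,120:320,::-1]
cv2.imwrite('pics/s2.png',np.hstack([cv2.resize(x,None,fx=2,fy=3.0 and 2) for x in(a,b)]))"
```

```text
t 2.55 pos [0.4916 0.216  0.0945] q [ 0.41  0.35 -0.2   1.02 -0.    1.91] F [ 0.  -0.4 -0.8] g 0.85
shift [-0.06 -0.11  8.15] turn [ 0.  -0.  -0.7]
```

View pics/s2.png

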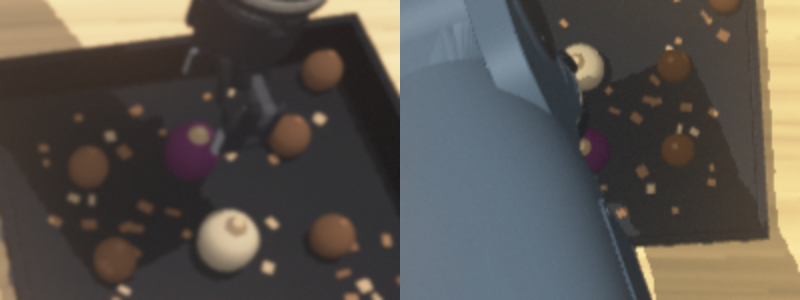

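```bash
python3 -c "
from h import *
c=cap('scene')
P=np.array([[.491,.217,.067],[.4916,.216,.104],[.53,.216,.104],[.45,.216,.104],[.491,.217,.036]])
print(cv2.projectPoints(P,np.array(c['rvec'],float),np.array(c['tvec'],float),c['K'],None)[0][:,0].round(0))"
```

```text
[[439. 246.]
 [443. 235.]
 [449. 254.]
 [438. 216.]
 [435. 255.]]
```

The fingertips at scene pixels (448,252) and (435,211) match the projection of the jaws straddling the bulb. Descending.

Request:
jog_arm:
  plan:
    - [[0, -0.1, 2, 0, 0, 0], [0, -0.1, 4, 0, 0, 0], [0, -0.1, 6, 0, 0, 0], [0, -0.1, 8.1, 0, 0, 0], [0, -0.1, 8.1, 0, 0, 0]]

```text
t: 3.2
position: [0.4908, 0.2174, 0.0113]
ee_rot: [0.999, 0.038, -0.001, 0.0]
wrist_force: [-0.6, -0.7, 0.0]
grip_width: 0.852
```

Request:
jog_arm:
  plan:
    - [[0, 0, 0, 0, 0, 0], [0, 0, 0, 0, 0, 0], [0, 0, 0, 0, 0, 0], [0, 0, 0, 0, 0, 0], [0, 0, 0, 0, 0, 0]]
  gripper: 0.4
  newtons: 25

```text
t: 3.7
position: [0.4925, 0.2182, 0.0141]
ee_rot: [0.999, 0.038, 0.001, -0.0]
wrist_force: [-2.5, -1.5, 6.8]
grip_width: 0.574
```

Request:
jog_arm:
  plan:
    - [[0, 0, 0, 0, 0, 0], [0, 0, 0, 0, 0, 0], [0, 0, 0, 0, 0, 0]]

```text
t: 4.0
position: [0.4925, 0.2182, 0.0141]
ee_rot: [0.999, 0.038, 0.001, -0.0]
wrist_force: [-1.9, -0.9, 5.9]
grip_width: 0.575
```

Request:
jog_arm:
  plan:
    - [[0, 0, -1, 0, 0, 0], [0, 0, -3, 0, 0, 0], [0, 0, -6, 0, 0, 0], [0, 0, -9, 0, 0, 0], [0, 0, -12, 0, 0, 0]]

```text
t: 4.5
position: [0.4917, 0.2179, 0.1352]
ee_rot: [0.999, 0.038, 0.001, -0.0]
wrist_force: [1.3, 1.4, -0.6]
grip_width: 0.573
```

```bash
python3 -c "
from h import *
go([.561,-.135,.15],5)
c=cap('scene');x=c['pixels'][120:360,320:600,::-1]
cv2.imwrite('pics/s3.png',cv2.resize(x,None,fx=2.2,fy=2.2))"
```

```text
t 4.5 pos [0.4917 0.2179 0.1352] q [ 0.42  0.32 -0.13  1.11 -0.    1.91] F [ 1.3  1.4 -0.6] g 0.573
shift [ 4.21 35.72 -1.49] turn [-0.  -0.1 -0.6]
```

View pics/s3.png

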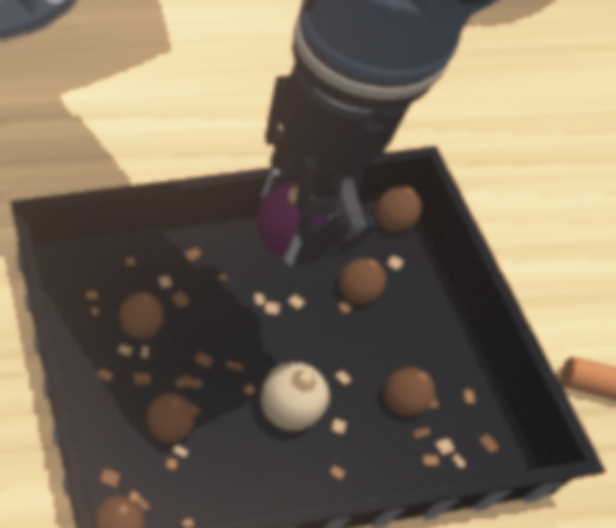

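The bulb has come up out of the crate, gripped and upright at about (285,215) in the crop, and the other bulbs stay where they were. Carrying it to the pan.

Request:
jog_arm:
  plan:
    - [[0.3, 2, -1, 0, 0, 0], [0.8, 6, -1, 0, 0, 0], [1.2, 10, -1, 0, 0, 0], [1.7, 14, -1, 0, 0, 0], [2.1, 18, -1, 0, 0, 0]]

```text
t: 5.05
position: [0.5268, 0.0385, 0.1438]
ee_rot: [0.999, 0.038, 0.001, -0.0]
wrist_force: [0.4, 0.8, -0.3]
grip_width: 0.574
```

Request:
jog_arm:
  plan:
    - [[0.5, 4, -0.5, 0, 0, 0], [1, 8, -0.5, 0, 0, 0], [1.5, 12, -0.5, 0, 0, 0], [2, 15.5, -0.5, 0, 0, 0], [2.1, 17.7, -0.5, 0, 0, 0]]

```text
t: 5.55
position: [0.5613, -0.1375, 0.1487]
ee_rot: [0.999, 0.037, 0.001, 0.0]
wrist_force: [0.0, 0.3, -1.1]
grip_width: 0.576
```

Request:
jog_arm:
  plan:
    - [[0, 0, 0, 0, 0, 0], [0, 0, 0, 0, 0, 0]]

```text
t: 5.75
position: [0.5608, -0.1351, 0.1482]
ee_rot: [0.999, 0.038, 0.0, 0.0]
wrist_force: [1.0, 0.4, -1.0]
grip_width: 0.572
```

```bash
python3 -c "
from h import *
go([.561,-.135,.07],5)
c=cap('scene');x=c['pixels'][180:380,140:400,::-1]
y=cap('top')['pixels'][130:330,280:540,::-1]
cv2.imwrite('pics/s4.png',cv2.resize(np.hstack([x,y]),None,fx=1.5,fy=1.5))"
```

```text
t 5.75 pos [ 0.5608 -0.1351  0.1482] q [-0.24  0.4   0.01  1.18  0.    1.26] F [ 1.   0.4 -1. ] g 0.572
shift [ 0.01 -0.01  7.82] turn [ 0.  -0.  -0.7]
```

View pics/s4.png

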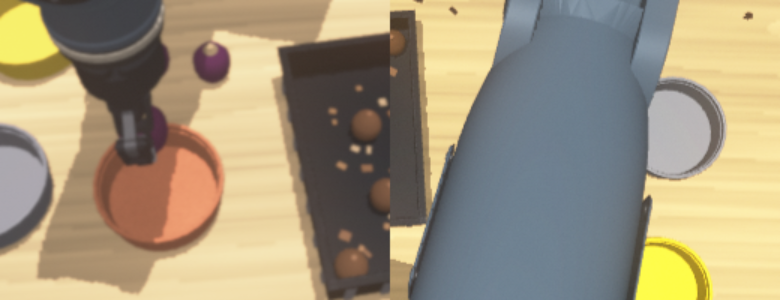

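The bulb is held over the terracotta pan: (150,130) in the left half, pan centred at (160,187). The offset fits its height. Lowering now, slowly near the end.

Request:
jog_arm:
  plan:
    - [[0, 0, 3, 0, 0, 0], [0, 0, 6, 0, 0, 0], [0, 0, 9, 0, 0, 0], [0, 0, 11, 0, 0, 0], [0, 0, 12, 0, 0, 0]]

```text
t: 6.35
position: [0.5598, -0.1336, 0.0259]
ee_rot: [0.999, 0.039, -0.001, -0.0]
wrist_force: [0.4, -0.5, -0.2]
grip_width: 0.574
```

Request:
jog_arm:
  plan:
    - [[0, 0, 0, 0, 0, 0], [0, 0, 0.2, 0, 0, 0], [0, 0, 0.4, 0, 0, 0], [0, 0, 0.6, 0, 0, 0], [0, 0, 0.6, 0, 0, 0]]

```text
t: 6.85
position: [0.5609, -0.135, 0.0216]
ee_rot: [0.999, 0.038, 0.0, 0.0]
wrist_force: [-0.1, -0.0, -1.3]
grip_width: 0.571
```

Request:
jog_arm:
  plan:
    - [[0, 0, 0.1, 0, 0, 0], [0, 0, 0.2, 0, 0, 0], [0, 0, 0.3, 0, 0, 0], [0, 0, 0.3, 0, 0, 0], [0, 0, 0.3, 0, 0, 0]]

```text
t: 7.35
position: [0.5607, -0.1349, 0.0183]
ee_rot: [0.999, 0.038, -0.0, -0.0]
wrist_force: [0.4, -1.2, -0.4]
grip_width: 0.576
```

Request:
jog_arm:
  plan:
    - [[0, 0, 0.1, 0, 0, 0], [0, 0, 0.2, 0, 0, 0], [0, 0, 0.2, 0, 0, 0], [0, 0, 0.2, 0, 0, 0]]

```text
t: 7.75
position: [0.5607, -0.1349, 0.0163]
ee_rot: [0.999, 0.038, -0.0, -0.0]
wrist_force: [-1.0, 0.3, -0.8]
grip_width: 0.571
```

Request:
jog_arm:
  plan:
    - [[0, 0, 0.1, 0, 0, 0], [0, 0, 0.1, 0, 0, 0], [0, 0, 0.1, 0, 0, 0]]

```text
t: 8.05
position: [0.5607, -0.1349, 0.0153]
ee_rot: [0.999, 0.038, -0.0, -0.0]
wrist_force: [0.1, 0.1, -0.8]
grip_width: 0.576
```

Request:
jog_arm:
  plan:
    - [[0, 0, 0.05, 0, 0, 0], [0, 0, 0.1, 0, 0, 0], [0, 0, 0.1, 0, 0, 0]]

```text
t: 8.35
position: [0.5608, -0.1349, 0.0151]
ee_rot: [0.999, 0.038, 0.0, 0.0]
wrist_force: [-5.7, 1.5, 13.6]
grip_width: 0.575
```

Request:
jog_arm:
  plan:
    - [[0, 0, 0.05, 0, 0, 0], [0, 0, 0.05, 0, 0, 0], [0, 0, 0.05, 0, 0, 0]]

```text
t: 8.65
position: [0.5609, -0.1349, 0.015]
ee_rot: [0.999, 0.038, 0.0, 0.0]
wrist_force: [-10.0, 1.3, 21.2]
grip_width: 0.577
```

Contact came at TCP z = 0.015, as predicted. I'll take off the preload, then open.

Request:
jog_arm:
  plan:
    - [[0, 0, -0.05, 0, 0, 0], [0, 0, -0.1, 0, 0, 0], [0, 0, -0.1, 0, 0, 0]]

```text
t: 8.95
position: [0.5608, -0.1349, 0.0152]
ee_rot: [0.999, 0.038, 0.0, 0.0]
wrist_force: [-3.4, 0.5, 7.3]
grip_width: 0.573
```

Request:
jog_arm:
  plan:
    - [[0, 0, 0, 0, 0, 0], [0, 0, 0, 0, 0, 0], [0, 0, 0, 0, 0, 0], [0, 0, 0, 0, 0, 0], [0, 0, 0, 0, 0, 0]]
  gripper: 0.8

```text
t: 9.45
position: [0.5608, -0.1349, 0.0148]
ee_rot: [0.999, 0.038, 0.0, -0.0]
wrist_force: [0.0, -0.0, -0.3]
grip_width: 0.804
```

Request:
jog_arm:
  plan:
    - [[0, 0, -1, 0, 0, 0], [0, 0, -3, 0, 0, 0], [0, 0, -6, 0, 0, 0], [0, 0, -9, 0, 0, 0], [0, 0, -13, 0, 0, 0]]

```text
t: 9.95
position: [0.56, -0.1347, 0.1459]
ee_rot: [0.999, 0.038, -0.001, -0.0]
wrist_force: [1.0, 0.2, 0.7]
grip_width: 0.804
```

```bash
python3 -c "
from h import *
go([.40,.0,.25],5)
c=cap('scene');x=c['pixels'][180:380,140:400,::-1]
cv2.imwrite('pics/s5.png',cv2.resize(x,None,fx=2.5,fy=2.5))"
```

```text
t 9.95 pos [ 0.56   -0.1347  0.1459] q [-0.24  0.4   0.    1.18 -0.    1.26] F [1.  0.2 0.7] g 0.804
shift [-14.94 -14.66 -10.38] turn [-0.   0.1 -0.6]
```

View pics/s5.png

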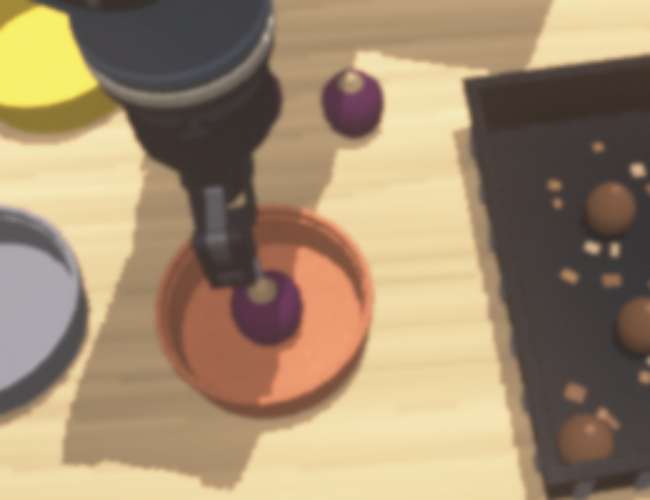

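The bulb stands upright at (267,307), neck up, in the middle of the terracotta pan, and the gripper is clear above it. I'll back the arm off and check from above.

Request:
jog_arm:
  plan:
    - [[-3, 0, -3, 0, 0, 0], [-7, 0, -5, 0, 0, 0], [-11, -3, -7, 0, 0, 0], [-14, -7, -7, 0, 0, 0], [-15, -11, -7, 0, 0, 0]]

```text
t: 10.5
position: [0.4007, -0.0364, 0.2161]
ee_rot: [0.999, 0.037, 0.001, 0.0]
wrist_force: [1.6, 0.2, -0.6]
grip_width: 0.802
```

Request:
jog_arm:
  plan:
    - [[0, -4, 0, 0, 0, 0], [0, -8, 0, 0, 0, 0], [0, -12, 0, 0, 0, 0], [0, -12, 0, 0, 0, 0], [0, -12, 0, 0, 0, 0]]

```text
t: 11.0
position: [0.3935, 0.0836, 0.2153]
ee_rot: [0.999, 0.039, 0.0, 0.0]
wrist_force: [0.4, -0.1, -0.1]
grip_width: 0.803
```

```bash
python3 -c "
from h import *
c=cap('top','s6');H,S,V=np.moveaxis(hsv(c),2,0)
for ce,s in blobs((H>140)&(H<176)&(S>60)&(V>30),60): print(ce,s,onz(c,ce,.037).round(4))
print(r.get_state()['t'])"
```

```text
[374.9 206.3] [365 196  21  21 249] [ 0.5613 -0.1342  0.037 ]
[344.8 285.3] [333 275  22  21 247] [ 0.387  -0.0719  0.037 ]
[380.8 291.9] [371 282  21  21 268] [ 0.3748 -0.1493  0.037 ]
11.05
```

View pics/s6.png

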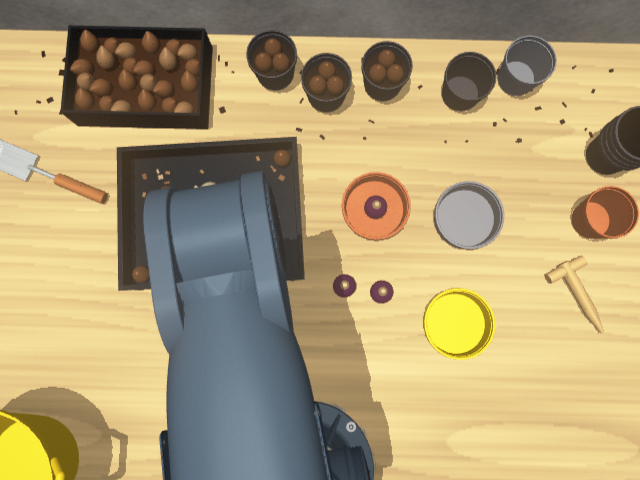

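The bulb stands neck up at (375,206), centred in the terracotta pan. The pan is in its original place, and the arm touches nothing.

```bash
python3 -c "
from bench import close_job; print(close_job())"
```

```text
the job is handed in; nothing more can be done
None
```

The purple hyacinth bulb from the black crate now stands upright, neck up, in the middle of the terracotta pan, and the job is handed in.

- **Putting it down:** I lowered the bulb until it touched the pan floor, with the tool within 1 mm of the height I expected. The push at contact briefly reached about 21 N at the wrist. I eased that off before opening the fingers, so it was not dropped.
- **Last checks:** The top camera put the bulb at about (0.561, -0.134), within 1–2 mm of the pan's centre. The pan had not moved, the arm was clear of everything, and the clock read about 11 s of the 35 s allowed.
- **Disagreement:** Early on, the two cameras differed by about 5 mm in x for both the bulb and the pan. I used values between the two, and both the grasp and the placing came out centred.
- **Not checked at the end:** In the last picture the arm hid most of the other bulbs in the crate. They had not moved when I looked just after lifting, and nothing went near them later except the arm, parked well above at the end.

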